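# Third hand for the terminal block of a bench power supply

### The job

Close up the blue power supply: first push its open lid fully shut, then take the cream terminal block from the bench and set it upright on the base plate in front of the case, between the white lines, red and black posts facing out. Push it square and central against the black sprung contact plate until the orange pointer is in the middle of the green field, never as far as the end of the plate's travel, and finish while holding it there with that steady push, so that a colleague can drive the screws; do not let go. Leave the other things on the bench where they are.

Things in the scene. Friction and masses are not known exactly. Their poses are not given: they have to be found in the camera images.
- supply: fixed blue power supply on a dark grey base plate 320 x 210 x 12 mm. Origin: plate underside (bench level), mid-width, 170 mm from its front edge; x points front to rear, z up. Case: 160 deep x 200 wide x 80 mm tall, x = -30 to +130 mm, rim 92 mm over the bench. The block is to stand on the plate (z = 12 mm) before the case, centred on y = 0, between two white lines 68 mm apart
- lid (a joint): blue lid hinged on the case's rear rim: 0 = fully shut, grows as it opens (rad), starts 0.5 to 0.95. A stiff hinge: it stays where it is left; about 2 to 5 N straight down on its upper face 75 mm before the hinge pushes it shut
- lid_edge (a point): middle of the free (front) edge of the lid's upper face, 160 mm from the hinge. The lid is 6 mm thick, 200 mm wide, its top 98 mm over the bench when shut; a black carrying handle stands 29 mm above its upper face, 30 to 40 mm from the hinge
- lid_hinge (a point): middle of the lid's hinge line, which runs along the supply's y, at supply x = 130 mm, 92 mm over the bench
- contact (a joint): travel of the sprung contact plate towards the case (m): 0 = free, 0.027 = end of its travel. The spring gives 0.7 N per mm and no preload (5 N at 7 mm, 14 N at 20 mm). An orange pointer on the plate runs over a scale beside it: white 0 to 8 mm, green 8 to 18.5 mm, red beyond
- contact_face (a point): centre of the contact plate's front face, which moves with the plate. Black plate 70 wide x 50 mm tall x 8 mm thick, upright, 4 to 54 mm above the base plate, 30 mm before the case when free; axes as the supply's, x into the case
- block: loose cream terminal block, 40 deep (x) x 60 wide (y) x 64 mm tall (z), 0.18 to 0.34 kg; origin: centre of its underside. Its -x face has a red and a black post (17 mm thick, reaching 42 mm from the origin, 34 mm up); +x is the plain back with a brass strip. Starts upright, posts roughly towards the robot. Grasp it over the 60 mm width
- block_back (a point): point on the middle of the block's back (+x) face, 20 mm behind its origin, 29 mm above its underside; to lie on point contact_face
- cell: electrolysis cell, not to be moved: white disc 84 mm across with a glass beaker, 95 mm tall; origin under its centre
- bottle: amber bottle, 68 mm across, 150 mm tall, not to be moved; origin under its centre
- meter: yellow multimeter lying flat, 140 x 80 x 41 mm, not to be moved; origin under its centre
- screw_tray: grey two-part tray 90 x 130 x 30 mm, not to be moved; origin under its centre
- driver: red-handled screwdriver lying flat, 190 mm long, not to be moved; origin at its underside
Not all that is in view belongs to the job. There is more than one size of the block; the job needs the middle-sized.

How it is judged:
By the outcome, as a careful person would: the job done as asked, in the order asked, and still so for the second after the job is handed in, while the arm keeps its last pose, push and grip.
It also fails if it takes over 58 s, if anything falls off the work surface, if the arm or the gripper's body presses on something with over 40 N, if the wrist force passes 120 N, or if a joint passes its speed limit or range.

### The arm

A 7-joint arm with a two-finger parallel gripper is mounted at the origin on the work surface. World frame = base frame: x ahead of the robot, y to its left, z up, the work surface at z = 0. Lengths are in m, angles in rad, forces in N, time in s.
With the tool pointing down it reaches from about 0.35 to 0.9 m from the base axis. Payload 19.9 kg.
Tool frame: the origin (TCP) lies between the finger pads; the fingertips stand 19 mm ahead of it and the grasp point (between the pads) is the TCP; z points along the fingers, y is the line along which they close (so a half turn about z gives the same grasp; the last joint's range is limited). The gripper opens to 94 mm and grips with 3 to 60 N. Pads are 16 mm wide; open, the fingers measure 119 mm over their backs; the gripper's body (75 mm by 177 mm) begins 78 mm behind the grasp point.
Start: joints at [1.133, 0.417, -0.01, 1.614, 0.005, 1.111, -0.053], TCP at [0.242, -0.576, 0.224] pointing down, gripper open.
Joint ranges: [-2.81, 2.81], [-0.39, 2.02], [-1.27, 1.25], [0.06, 2.57], [-1.19, 4.33], [0.19, 2], [-2.82, 2.82]. Speed limits (rad/s): [1.89, 1.89, 2.39, 2.39, 3.01, 3.01, 3.01].

### API

Orientations are given as a 3x3 rotation matrix whose columns are the frame's x, y, z axes.
In Python, from rig import robot gives the robot as it stands. Calls block until the motion is done:
- robot.move_ptp(position, orientation): joint-space move of the TCP to a pose.
- robot.move_linear(position, velocity=0.15, frame=None, threshold=None): straight line of the TCP; frame=None keeps the orientation; velocity is the mean speed in m/s. With threshold (N) it stops when the force on the tool has changed by that much, and returns True; else False.
- robot.goto_joints(angles): joint-space move.
- robot.gripper_to(opening): finger opening in m; the grip force is fixed at half the most; returns when the fingers have stopped.
- robot.pause(seconds).
- robot.ik(position, orientation): joint angles nearest the present ones, or None.
- robot.get_state(): the state.
- robot.grab_frame(name): name is "side" or "top"; returns the picture (400x640x3 uint8, red, green, blue); there is no depth.
- robot.camera_info(name): a dict with "fx", "fy", "cx", "cy" (pixels), "rvec" (rotation vector, rad) and "tvec" (3), from world to camera coordinates, as OpenCV has them. Camera axes: x right, y down, z forward; pixel columns grow to the right and rows downward; lengths in m; the calibration is good to about 2 mm. A picture is of the moment at which its call begins. camera_info takes no time and is no camera call.
A pose or a line that the arm cannot do raises robot.PlanningError and nothing moves.
- robot.sign_off(): hands the job in; it is judged then, once.
The state is a dict: "time": time; "qpos": joint angles; "joint_vel": joint speeds; "effort": joint torques, N m; "ee_pos": TCP position; "tool_rot": TCP orientation; "force": force on the tool from outside, world axes, zero at the start; "moment": the same for the moment, N m; "opening": finger opening in m; "grasp_force": force on a finger pad.
Only numpy, scipy, OpenCV 4.12 (cv2) and the standard library are available. Lean on these libraries where they do the work, as an engineer would, in place of code of your own. Each camera call takes 0.05 s, during which the arm holds its last target. There are 200 camera calls.

## Working session

There is one attempt and no reset: what is moved stays moved. The work goes in short steps, each a Python script; the robot and the scene stay as the last script left them, time stands still between calls to the robot, and variables do not carry over. Pictures are saved under pics/ and viewed, at most 10 in all, crops included, and the job is handed in when it is done.

```bash
mkdir -p pics; ls; cat > h.py <<'E'
import numpy as np, cv2
from rig import robot
def cam(n):
    c=robot.camera_info(n); K=np.array([[c['fx'],0,c['cx']],[0,c['fy'],c['cy']],[0,0,1.]])
    return K,np.array(c['rvec'],float).reshape(3),np.array(c['tvec'],float).reshape(3)
def proj(n,P):
    K,r,t=cam(n); return cv2.projectPoints(np.array(P,float).reshape(-1,1,3),r,t,K,None)[0].reshape(-1,2)
def ray(n,uv):
    K,r,t=cam(n); R=cv2.Rodrigues(r)[0]; uv=np.array(uv,float).reshape(-1,2)
    d=(np.c_[uv,np.ones(len(uv))]@np.linalg.inv(K).T)@R; return -R.T@t,d
def onz(n,uv,z):
    o,d=ray(n,uv); return o+d*((z-o[2])/d[:,2])[:,None]
def tri(a,b):
    o1,d1=ray('top',a);o2,d2=ray('side',b);d1=d1[0];d2=d2[0]
    s=np.linalg.lstsq(np.c_[d1,-d2],o2-o1,rcond=None)[0]
    p,q=o1+d1*s[0],o2+d2*s[1]; return (p+q)/2,np.linalg.norm(p-q)
def grab(n): return robot.grab_frame(n)
def save(f,im): cv2.imwrite('pics/'+f,cv2.cvtColor(im,cv2.COLOR_RGB2BGR))
E
python3 - <<'E'
from h import *
for n in('top','side'):
    im=grab(n); np.save(n,im); save(n+'0.png',im); K,r,t=cam(n); R=cv2.Rodrigues(r)[0]; print(n,K[0],K[1],-R.T@t,R[2])
print(robot.get_state())
E
```

```text
pics
top [410.89480958   0.         319.40078884] [  0.         410.89480958 192.8135828 ] [ 0.24256407 -0.00531276  1.33105813] [ 0.22508326  0.01251274 -0.97425918]
side [363.61091942   0.         319.98942412] [  0.         363.61091942 196.52952445] [0.11270573 0.88443595 0.79409166] [ 0.34739796 -0.72394455 -0.59600248]
{'time': 0.1, 'qpos': array([ 1.13251741,  0.41785723, -0.01030734,  1.61410576,  0.00469259,
        1.11071064, -0.05301893]), 'joint_vel': array([-1.12513883e-04, -1.27121526e-03,  5.30954648e-04,  8.31760128e-05,
        9.15220087e-04, -1.03474167e-03, -7.69884929e-04]), 'effort': array([ 2.35739521e-03, -8.52576900e+01,  6.40183948e-01, -4.26685309e+01,
       -4.88644734e-02,  1.64391351e-02,  7.55737028e-05]), 'ee_pos': array([ 0.24140387, -0.57615341,  0.22392688]), 'tool_rot': array([[ 9.22314526e-01,  3.86439759e-01, -4.77298595e-04],
       [ 3.86440047e-01, -9.22314047e-01,  9.43230818e-04],
       [-7.57173088e-05, -1.05440278e-03, -9.99999441e-01]]), 'force': array([ 0.72213905, -0.20592861,  0.46699632]), 'moment': array([-0.01623801,  0.007522  , -0.00721784]), 'grasp_force': 0.0, 'opening': 0.09357517031828608}
```

View pics/top0.png

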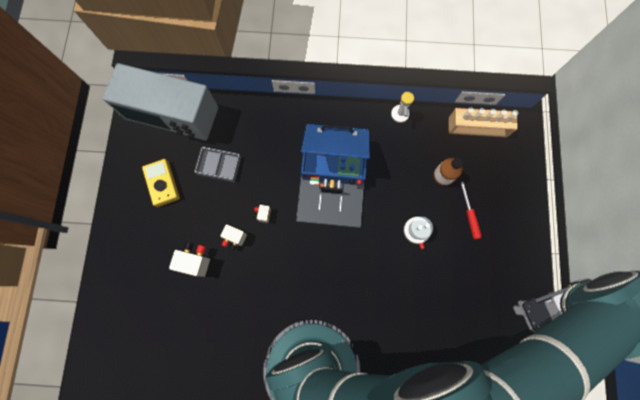

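View pics/side0.png

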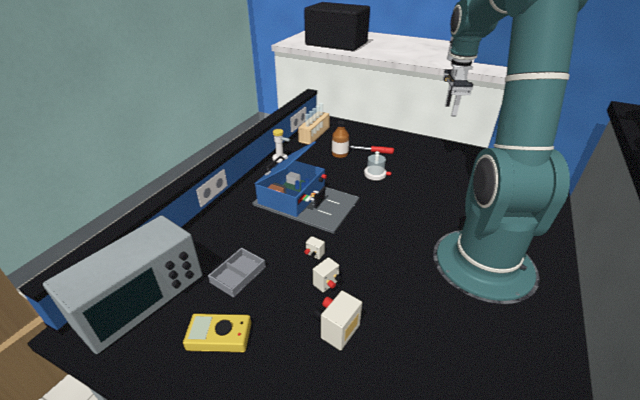

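Candidates for the block: small cream at top (263,213)/side (315,247); medium at (233,235)/(326,274); large at (188,263)/(341,320). By its size and its posts facing the robot I choose the medium one. Next comes a close crop to check it, plus plate measurements.

```bash
python3 - <<'E'
from h import *
t=np.load('top.npy');s=np.load('side.npy')
a=cv2.resize(t[115:275,165:385],None,fx=3.6,fy=3.6,interpolation=cv2.INTER_CUBIC)[:, :800]
save('crop_top.png',a)
b=cv2.resize(s[140:300,240:380],None,fx=3.7,fy=3.7,interpolation=cv2.INTER_CUBIC)
save('crop_side.png',b)
h=cv2.cvtColor(t,cv2.COLOR_RGB2HSV)
cream=cv2.inRange(h,(10,10,150),(35,90,255)); cream[:, :160]=0;cream[:, 285:]=0;cream[:195]=0;cream[290:]=0
n,l,st,c=cv2.connectedComponentsWithStats(cream)
for i in range(1,n):
    if st[i,4]>40:
        ys,xs=np.where(l==i); r=cv2.minAreaRect(np.c_[xs,ys].astype(np.float32))
        print(st[i],r, onz('top',[c[i]],.064))
gray=cv2.inRange(t,(50,50,50),(105,105,115)); gray[:,:285]=0;gray[:,380:]=0;gray[:178]=0;gray[235:]=0
k=max(cv2.findContours(gray,0,2)[0],key=cv2.contourArea); q=cv2.approxPolyDP(k,4,True)[:,0]; print(q,onz('top',q,.012))
E
```

```text
[257 205  12  16 146] ((262.5946350097656, 212.43243408203125), (10.52153491973877, 15.124707221984863), 9.462322235107422) [[0.46148919 0.18352326 0.064     ]]
[221 225  22  19  99] ((231.60003662109375, 233.80003356933594), (19.677396774291992, 14.310833930969238), 26.56505012512207) [[0.3885383  0.27163117 0.064     ]]
[169 250  33  26 111] ((185.35296630859375, 262.0882568359375), (29.831880569458008, 20.858062744140625), 14.03624439239502) [[0.29168836 0.40045272 0.064     ]]
[[300 178]
 [296 221]
 [360 226]
 [363 184]
 [341 183]
 [338 189]
 [335 182]
 [330 188]
 [331 179]
 [326 178]
 [323 187]
 [343 192]
 [322 192]
 [319 185]
 [319 191]
 [341 194]
 [343 204]
 [343 197]
 [349 198]
 [348 223]
 [298 221]
 [299 188]
 [308 180]] [[ 0.59365508  0.0791283   0.012     ]
 [ 0.44886937  0.08148352  0.012     ]
 [ 0.44561746 -0.12636785  0.012     ]
 [ 0.5863267  -0.13060728  0.012     ]
 [ 0.58513705 -0.05770653  0.012     ]
 [ 0.56408532 -0.04885965  0.012     ]
 [ 0.58729791 -0.03767759  0.012     ]
 [ 0.5658101  -0.02229863  0.012     ]
 [ 0.59673275 -0.02386144  0.012     ]
 [ 0.59911472 -0.00708577  0.012     ]
 [ 0.56774551  0.00099127  0.012     ]
 [ 0.55496618 -0.06584714  0.012     ]
 [ 0.55059473  0.00324968  0.012     ]
 [ 0.57371313  0.01461766  0.012     ]
 [ 0.55335066  0.01333294  0.012     ]
 [ 0.54779473 -0.05961036  0.012     ]
 [ 0.51465937 -0.06785777  0.012     ]
 [ 0.53810562 -0.0666882   0.012     ]
 [ 0.53598928 -0.08653353  0.012     ]
 [ 0.45295674 -0.08715769  0.012     ]
 [ 0.44927809  0.07501052  0.012     ]
 [ 0.55934165  0.07991625  0.012     ]
 [ 0.5884808   0.05212893  0.012     ]]
```

View pics/crop_top.png

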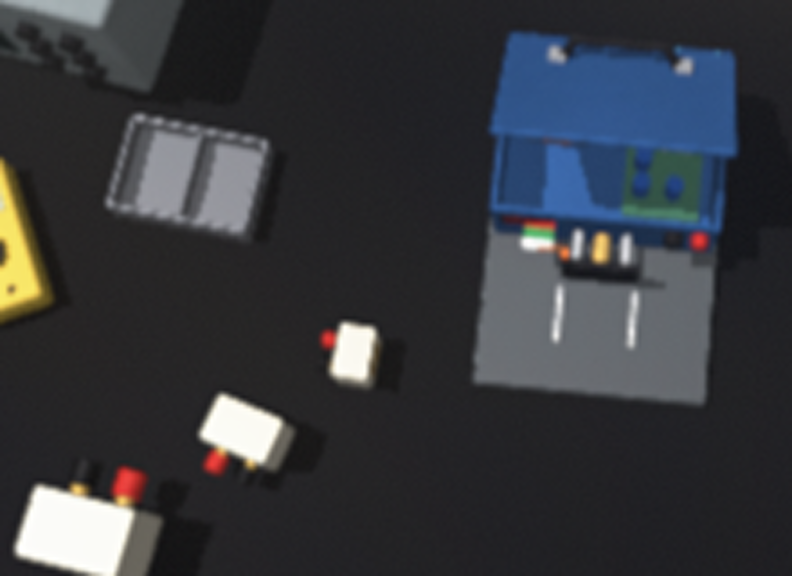

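View pics/crop_side.png

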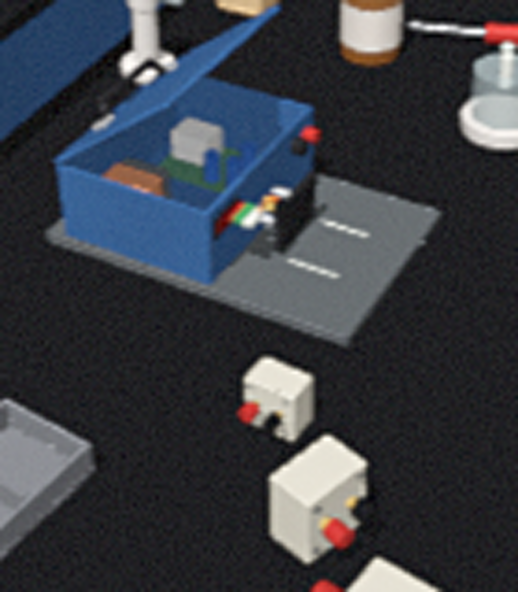

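The crops show the medium block (top face about 20x13 px, so roughly 60x40 mm). Its red and black posts at top px (225,243)/(235,245) face the robot. The supply is yawed slightly, with the lid's free edge from (302,152) to (369,157). Now the precise measurements.

```bash
python3 - <<'E'
from h import *
t=np.load('top.npy')
# block top: bright face, at 4x upsample
def rect(img,x0,y0,x1,y1,thr):
    c=cv2.resize(img[y0:y1,x0:x1].astype(np.float32).mean(2),None,fx=4,fy=4,interpolation=cv2.INTER_LINEAR)
    k=max(cv2.findContours((c>thr).astype(np.uint8),0,1)[0],key=cv2.contourArea)[:,0]
    return (k+.5)/4-.5+[x0,y0]
k=rect(t,212,220,256,252,175).astype(np.float32)
for z in(.064,):
    w=onz('top',k,z)[:,:2].astype(np.float32); r=cv2.minAreaRect(w*1000); print('block',r)
    print(cv2.boxPoints(r))
for b,z in(((250,198,280,228),.05),((160,244,215,285),.08)):
    w=onz('top',rect(t,*b,175),z)[:,:2].astype(np.float32); print(z,cv2.minAreaRect(w*1000))
# plate front edge: column wise gradient
g=t.astype(np.float32).mean(2); g=cv2.GaussianBlur(g,(0,0),.7)
def sub(p,thr): # first crossing from bright to dark
    i=np.where((p[:-1]>=thr)&(p[1:]<thr))[0][0]; return i+(p[i]-thr)/(p[i]-p[i+1])
thr=(g[215,330]+g[236,330])/2; print('levels',g[215,330],g[236,330])
F=np.array([[u,212+sub(g[212:240,u],thr)] for u in range(301,358)]); W=onz('top',F,.012)
a=np.polyfit(W[:,1],W[:,0],1); print('front x=a*y+b',a,np.std(W[:,0]-np.polyval(a,W[:,1])))
L=[];Rr=[]
for v in range(198,216):
    L.append([310-sub(g[v,310:280:-1],thr),v]); Rr.append([350+sub(g[v,350:380],thr),v])
for nme,X in(('L',L),('R',Rr)):
    w=onz('top',X,.012); p=np.polyfit(w[:,0],w[:,1],1); print(nme,p,np.polyval(p,.47))
# white lines
for u0,u1 in((312,328),(332,350)):
    P=[]
    for v in range(196,209):
        s=g[v,u0:u1]-85; s=np.clip(s,0,None)
        if s.sum()>20: P.append([u0+(s*np.arange(len(s))).sum()/s.sum(),v])
    w=onz('top',P,.012); p=np.polyfit(w[:,0],w[:,1],1); print('line',len(P),p,np.polyval(p,.50))
E
```

```text
block ((387.33514404296875, 274.4009094238281), (61.031307220458984, 43.42839050292969), 70.6777572631836)
[[356.747   252.78894]
 [397.7292  238.41931]
 [417.92328 296.01288]
 [376.9411  310.3825 ]]
0.05 ((463.9477844238281, 186.6112060546875), (31.972118377685547, 47.431739807128906), 84.89689636230469)
0.08 ((294.3891296386719, 399.1624755859375), (87.22930908203125, 63.302188873291016), 80.0332260131836)
levels 107.75741 35.206573
front x=a*y+b [0.03187103 0.44670329] 0.00025585822437144653
L [-0.05585148  0.10916072] 0.08291052223028678
R [-0.03079358 -0.11316559] -0.1276385697132134
line 13 [ 0.02683658 -0.00426908] 0.009149209135428462
line 13 [ 0.02877946 -0.07369153] -0.059301801513706745
```

```bash
cat >> h.py <<'E'
yaw=-0.0319; O=np.array([0.6159,-0.0270,0])
def rz(a): return np.array([[np.cos(a),-np.sin(a),0],[np.sin(a),np.cos(a),0],[0,0,1.]])
def S(p): return O+rz(yaw)@np.array(p,float)      # supply->world
def Si(w): return (np.atleast_2d(w)-O)@rz(yaw)     # world->supply
def down(a,flip=False): # tool down, tool y along frame y of yaw a
    c=rz(a); s=-1 if flip else 1
    return np.c_[-s*c[:,0],s*c[:,1],[0,0,-1]] if False else np.c_[s*np.cross(c[:,1],[0,0,-1]),s*c[:,1],[0,0,-1]]
E
python3 - <<'E'
from h import *
t=np.load('top.npy'); g=t.astype(np.float32).mean(2)
for u0,u1 in((312,328),(332,350)):
    P=[]
    for v in range(196,209):
        s=np.clip(g[v,u0:u1]-128,0,None)
        if s.sum()>10: P.append([u0+(s*np.arange(len(s))).sum()/s.sum(),v])
    w=Si(onz('top',P,.012)); print('line supply y',len(P),w[[0,-1]].round(4).tolist())
# lid edge corners: intersect ray with plane y=+-.1 (supply), compute angle, radius
from scipy.optimize import brentq
for n,lst in(('top',[((301.7,151.7),.1),((369.4,157.2),-.1)]),('side',[((315.1,142.9),-.1),((315.1,142.9),.1)])):
    for uv,y in lst:
        o,d=ray(n,uv); o=Si(o)[0]; d=rz(yaw).T@d[0]; p=o+d*(y-o[1])/d[1]
        print(n,p.round(4),'r',np.hypot(p[0]-.13,p[2]-.092),'ang',np.arctan2(p[2]-.092,.13-p[0]))
# predicted pixels: rim front corners, contact plate top front edge for -60/-68
for nm,p in dict(rimL=[-.03,.1,.092],rimR=[-.03,-.1,.092],c60=[-.06,0,.066],c68=[-.068,0,.066],c68L=[-.068,.035,.066]).items(): print(nm,proj('top',S(p))[0],proj('side',S(p))[0])
print(down(yaw)); 
for P,R in((S([.05,0,.27]),down(yaw)),(S([.05,0,.27]),down(yaw,True)),([.387,.274,.2],down(-.337)),([.387,.274,.2],down(-.337,True)),(S([-.08,0,.06]),down(yaw)),(S([-.08,0,.06]),down(yaw,True))):
    print(robot.ik(P,R))
E
```

```text
line supply y 13 [[-0.0803, 0.0335, 0.012], [-0.1206, 0.0331, 0.012]]
line supply y 13 [[-0.0738, -0.0347, 0.012], [-0.1141, -0.0351, 0.012]]
top [0.0251 0.1    0.1354] r 0.11354154724801868 ang 0.39205986313489527
top [ 0.0023 -0.1     0.2097] r 0.17369903520184946 ang 0.7444877072970426
side [ 0.0053 -0.1     0.1879] r 0.1573097677372377 ang 0.6557909649091579
side [-0.1027  0.1     0.3098] r 0.3187049017604244 ang 0.7522993901626311
rimL [300.42468413 172.84445541] [295.49410567 198.09056998]
rimR [364.17045274 178.71100654] [323.82838919 168.75684598]
c60 [331.15696884 187.04177061] [318.23307313 191.1643776 ]
c68 [330.93431198 189.48431814] [320.30165551 191.80442472]
c68L [319.92938205 188.46420818] [315.46523908 197.20840921]
[[-0.99949124  0.03189459  0.        ]
 [ 0.03189459  0.99949124  0.        ]
 [ 0.          0.         -1.        ]]
[ 0.4764631   0.55156995 -0.72021874  1.42817927  0.36701416  1.29861365
  1.27058575]
[ 0.23082302  0.47924541 -0.33784287  1.4376882   0.16164907  1.25199172
 -1.72512763]
[ 0.10966181  0.27985167 -0.9061877   1.98042866  0.26109276  1.00150091
  0.31357834]
[ 0.04368928  0.25921408 -0.82445029  1.98201812  0.22653617  0.99333503
 -2.79676816]
[ 0.50653324  0.57160689 -0.65271759  1.94113167  0.48172423  0.78832458
  1.12086809]
[ 0.21875488  0.49817217 -0.28465179  1.95060289  0.20485212  0.72032415
 -1.7904344 ]
```

```bash
sed -i 's/-0.0270,0\]/-0.0278,0]/' h.py; python3 - <<'E'
from h import *
robot.gripper_to(0.0)
D=down(yaw)
robot.move_ptp(S([.04,0,.275]),D); s=robot.get_state(); print(s['time'],s['force'],s['ee_pos'])
robot.move_linear(S([.04,0,.150]),0.08,threshold=12) and print('early',robot.get_state()['ee_pos'])
s=robot.get_state(); print(s['time'],s['force'],Si(s['ee_pos']))
print(robot.move_linear(S([.04,0,.110]),0.04,threshold=12)); s=robot.get_state(); print(s['time'],s['force'],Si(s['ee_pos']))
save('side1.png',cv2.resize(grab('side')[130:230,230:360],None,fx=5,fy=5,interpolation=cv2.INTER_CUBIC))
E
```

```text
3.9583 [0.22492741 0.92171163 0.66805364] [ 0.65583328 -0.03014534  0.27482791]
5.675 [0.46941981 0.0772752  1.44520476] [[ 4.01693866e-02 -7.36843758e-06  1.50359648e-01]]
True
6.45 [-2.3433352   0.04687697  9.78420095] [[ 3.97447695e-02 -3.23238157e-05  1.17237032e-01]]
```

View pics/side1.png

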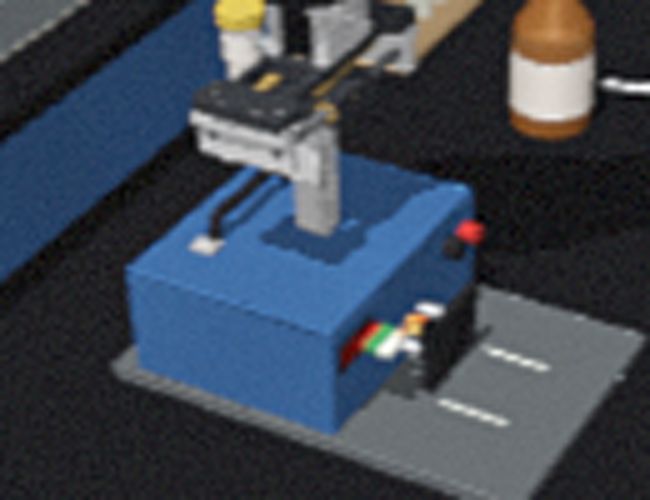

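Side view: the lid is flush shut (tips at 98 mm) and the plate is free with its pointer in white, around crop px (415,325). Next is the pick.

```bash
python3 - <<'E'
from h import *
robot.move_linear(S([.04,0,.19]),0.25)
D=down(-.337); B=np.array([.3873,.2744,0])
robot.move_ptp(B+[0,0,.17],D); robot.gripper_to(.094)
s=robot.get_state(); print(s['time'],s['ee_pos'])
print(robot.move_linear(B+[0,0,.036],0.12,threshold=12))
robot.gripper_to(.05)
s=robot.get_state(); print(s['time'],s['ee_pos'],s['opening'],s['grasp_force'],s['force'])
robot.move_linear(B+[0,0,.12],0.15)
s=robot.get_state(); print(s['time'],s['opening'],s['grasp_force'],s['force'])
save('side2.png',cv2.resize(grab('side')[170:310,250:390],None,fx=4,fy=4,interpolation=cv2.INTER_CUBIC))
E
```

```text
9.8917 [0.38730719 0.27441785 0.17002267]
False
11.7833 [0.38735712 0.27434538 0.03606164] 0.05995979364230414 30.00042825937271 [-0.21694677 -0.21464299  2.83185717]
12.4917 0.05963008559124058 29.999433159828186 [ 0.32156045 -0.12791441 -2.8221448 ]
```

View pics/side2.png

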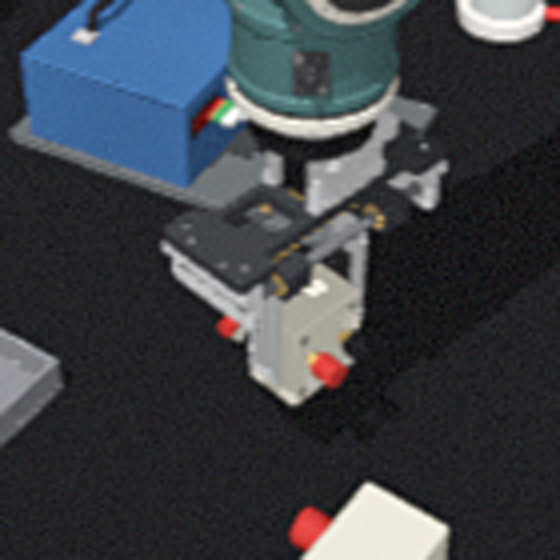

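The block is held upright (60 mm opening, red post at crop (330,370) towards the robot). Now place it and feel for contact.

```bash
python3 - <<'E'
from h import *
D=down(yaw)
robot.move_ptp(S([-.115,0,.13]),D)
robot.move_linear(S([-.115,0,.060]),0.12)
robot.pause(.3); f0=robot.get_state()['force']; print('free',f0)
print(robot.move_linear(S([-.115,0,.044]),0.02,threshold=2.5)); s=robot.get_state(); print(s['time'],s['force'],Si(s['ee_pos']))
x=Si(s['ee_pos'])[0,0]; z=Si(s['ee_pos'])[0,2]
for k in range(1,8):
    if k==1: print(robot.move_linear(S([-.092,0,z]),0.04,threshold=3))
    else: robot.move_linear(S([x+.002,0,z]),0.03)
    robot.pause(.1)
    s=robot.get_state(); p=Si(s['ee_pos'])[0]; x=p[0]; fx=rz(yaw).T@(s['force']-f0); print(s['time'],p.round(5),fx.round(2))
    if k>1 and fx[0]<-5: break
for n in('top','side'): np.save(n+'3',grab(n))
a=np.load('top3.npy')[150:220,295:370];b=np.load('side3.npy')[155:225,280:355]
save('c3.png',np.hstack([cv2.resize(i,None,fx=5.3,fy=5.3,interpolation=cv2.INTER_CUBIC) for i in(a,b)]))
E
```

```text
free [ 0.64238835  0.98060696 -2.29765466]
True
15.3917 [0.90847757 0.54804601 1.05000213] [[-1.15051443e-01 -8.49705130e-06  4.78467570e-02]]
True
15.7 [-1.1487e-01 -3.0000e-05  4.7860e-02] [-1.73 -0.5  10.25]
16.05 [-1.1287e-01  4.0000e-05  4.7860e-02] [-3.18 -1.39  8.65]
16.4 [-1.1121e-01  7.0000e-05  4.7840e-02] [-5.49 -1.15 11.72]
```

View pics/c3.png

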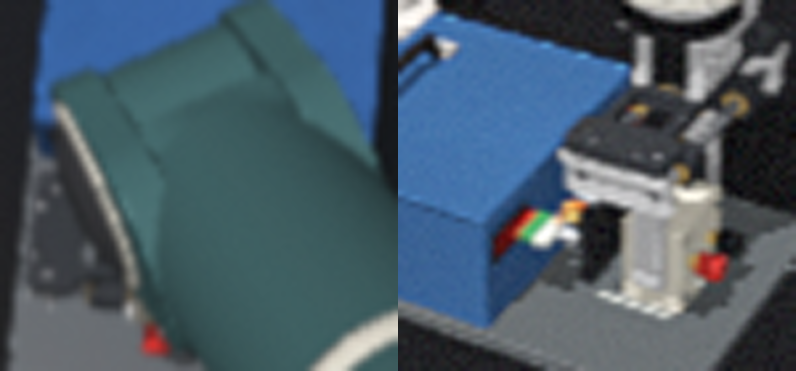

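The block stands between the lines with its posts outward (side crop (710,265)). It hasn't reached the plate yet, and the 10 N downward load is causing friction. I'll lift it by a hair and then slide it in.

```bash
cat >> h.py <<'E'
def st(f0):
    s=robot.get_state(); return s['time'],Si(s['ee_pos'])[0],rz(yaw).T@(s['force']-f0)
E
python3 - <<'E'
from h import *
f0=np.array([.642,.981,-2.298])
z=.0484
robot.move_linear(S([-.111,0,z]),0.02); robot.pause(.2)
t,p,f=st(f0); print(t,p.round(5),f.round(2)); b=f[0]
x=-.111
while x<-.07:
    x+=.002; robot.move_linear(S([x,0,z]),0.03); robot.pause(.05)
    t,p,f=st(f0); print(round(t,2),p.round(5),f.round(2))
    if f[0]-b<-4: break
E
```

```text
16.95 [-0.11102 -0.       0.04828] [ 0.52 -1.33 -0.2 ]
17.25 [-1.0896e-01  1.0000e-05  4.8370e-02] [-1.25 -0.96 -0.53]
17.55 [-1.0696e-01  5.0000e-05  4.8390e-02] [-1.12 -0.24 -0.93]
17.85 [-1.0499e-01 -1.0000e-05  4.8370e-02] [-0.4  -0.68 -0.1 ]
18.15 [-1.030e-01  5.000e-05  4.836e-02] [-0.84 -1.02 -0.72]
18.45 [-1.0099e-01  4.0000e-05  4.8380e-02] [-1.52 -1.47 -0.49]
18.75 [-9.897e-02  3.000e-05  4.840e-02] [-0.04 -0.18  0.4 ]
19.05 [-9.696e-02  1.000e-05  4.840e-02] [-1.45 -1.31 -0.13]
19.35 [-9.498e-02  2.000e-05  4.838e-02] [-0.98 -1.32  0.51]
19.65 [-9.296e-02  2.000e-05  4.838e-02] [-1.48 -2.2   0.79]
19.95 [-9.101e-02 -1.000e-05  4.838e-02] [-0.04 -0.97 -0.69]
20.25 [-8.896e-02  3.000e-05  4.839e-02] [ 0.04 -1.13  0.37]
20.55 [-8.709e-02 -3.000e-05  4.834e-02] [-2.86 -1.09  0.38]
20.85 [-8.512e-02 -4.000e-05  4.833e-02] [-3.62 -0.22  0.84]
```

```bash
python3 - <<'E'
from h import *
f0=np.array([.642,.981,-2.298]); z=.0484; X=[];F=[]
def avg(n=6):
    r=[]
    for _ in range(n): robot.pause(.03); r.append(st(f0))
    return r[-1][0],np.mean([i[1] for i in r],0),np.mean([i[2] for i in r],0)
for x in(-.084,-.082,-.080,-.078):
    robot.move_linear(S([x,0,z]),0.02); t,p,f=avg(); X.append(p[0]);F.append(f[0]); print(round(t,2),p.round(5),f.round(2))
k=np.polyfit(X,F,1); print('slope N/mm',k[0]/1000,'contact x (slope .7, base -.8)',np.mean(np.array(X)+ (np.array(F)+.8)/700))
b=grab('side')[165:215,290:350]; save('c4.png',cv2.resize(b,None,fx=10,fy=10,interpolation=cv2.INTER_CUBIC))
E
```

```text
21.3 [-8.413e-02 -1.000e-05  4.833e-02] [-3.89 -1.1  -0.41]
21.75 [-8.212e-02 -3.000e-05  4.835e-02] [-5.03 -1.41  0.03]
22.2 [-8.023e-02 -3.000e-05  4.835e-02] [-6.66 -1.44  0.93]
22.65 [-7.839e-02 -3.000e-05  4.832e-02] [-7.83 -1.72  2.42]
slope N/mm -0.7049591836206293 contact x (slope .7, base -.8) -0.08843254348481831
```

View pics/c4.png

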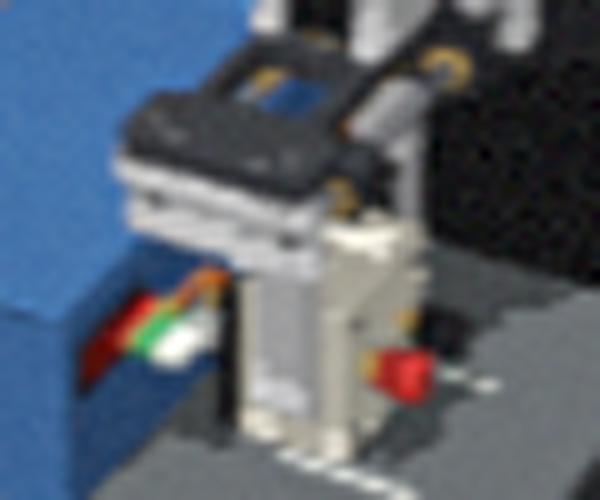

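The pointer (orange, crop (210,280)) is at the near part of green, and force and travel agree at about 10 mm. Now on to 13 mm, then seat the block on the plate.

```bash
python3 - <<'E'
from h import *
f0=np.array([.642,.981,-2.298]); z=.0484
def avg(n=6):
    r=[]
    for _ in range(n): robot.pause(.03); r.append(st(f0))
    return r[-1][0],np.mean([i[1] for i in r],0),np.mean([i[2] for i in r],0)
robot.move_linear(S([-.0752,0,z]),0.02); t,p,f=avg(); print(round(t,2),p.round(5),f.round(2),robot.get_state()['moment'])
while z>.0475 and f[2]<4.5:
    z-=.00015; robot.move_linear(S([-.0752,0,z]),0.01); t,p,f=avg(); print(round(t,2),z,p.round(5),f.round(2))
robot.pause(1); t,p,f=avg(); print(round(t,2),p.round(5),f.round(2),robot.get_state()['moment'],robot.get_state()['grasp_force'])
s=grab('side'); np.save('side5',s)
save('c5.png',cv2.resize(s[165:215,290:350],None,fx=10,fy=10,interpolation=cv2.INTER_CUBIC))
E
```

```text
23.19 [-7.579e-02 -2.000e-05  4.831e-02] [-9.45 -1.64  3.94] [ 0.00850739  1.7249621  -0.0365995 ]
23.64 0.04825 [-7.577e-02 -2.000e-05  4.821e-02] [-9.89 -1.53  4.39]
24.09 0.048100000000000004 [-0.07575 -0.       0.04807] [-9.6  -1.19  4.97]
25.29 [-7.575e-02 -1.000e-05  4.807e-02] [-9.36 -1.29  4.53] [-1.01064034e-03  1.79256628e+00 -1.13869933e-02] 30.00074654817581
```

View pics/c5.png

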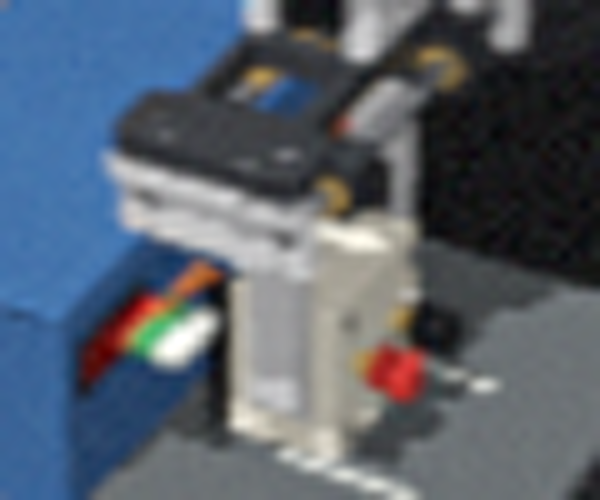

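```bash
python3 - <<'E'
from h import *
f0=np.array([.642,.981,-2.298])
robot.move_linear(S([-.0745,0,.0480]),0.01); robot.pause(.6)
r=[]
for _ in range(8): robot.pause(.04); r.append(st(f0))
print(r[-1][0],np.mean([i[1] for i in r],0).round(5),np.mean([i[2] for i in r],0).round(2),robot.get_state()['grasp_force'])
def m(im,lo,hi,box=(165,215,290,320)):
    h=cv2.cvtColor(im,cv2.COLOR_RGB2HSV); k=cv2.inRange(h,lo,hi); M=np.zeros_like(k); a,b,c,d=box; M[a:b,c:d]=k[a:b,c:d]
    ys,xs=np.where(M); return np.c_[xs,ys]
for nm,im in(('first',np.load('side.npy')),('side3',np.load('side3.npy')),('5',np.load('side5.npy')),('now',grab('side'))):
    o=m(im,(5,140,120),(20,255,255));g=m(im,(45,80,60),(80,255,255))
    for c,p in(('orange',o),('green',g)):
        if len(p): w=Si(onz('side',p,.07))[:,:2]*1000; print(nm,c,len(p),p.mean(0).round(1),'x',w[:,0].min().round(1),w[:,0].mean().round(1),w[:,0].max().round(1),'y',w[:,1].mean().round(1))
np.save('side6',im); save('c6.png',cv2.resize(im[155:225,270:370],None,fx=8,fy=8,interpolation=cv2.INTER_CUBIC))
E
```

```text
26.525 [-0.0751  -0.       0.04797] [-10.31  -0.99   5.27] 30.000890493392944
first orange 12 [308.8 195.1] x -57.7 -45.1 -33.1 y 40.4
first green 42 [297.3 189.5] x -44.4 6.0 44.8 y 30.1
side3 orange 11 [308.5 195.1] x -57.7 -44.5 -33.1 y 40.8
side3 green 11 [305.4 197.3] x -44.4 -41.0 -38.8 y 56.5
5 orange 12 [306.2 194.8] x -43.2 -36.7 -33.1 y 43.2
5 green 9 [305.1 197.7] x -44.4 -41.3 -38.8 y 58.8
now orange 10 [305.7 195.2] x -43.2 -36.3 -33.1 y 45.8
now green 8 [304.8 198. ] x -44.4 -41.2 -38.8 y 61.0
```

View pics/c6.png

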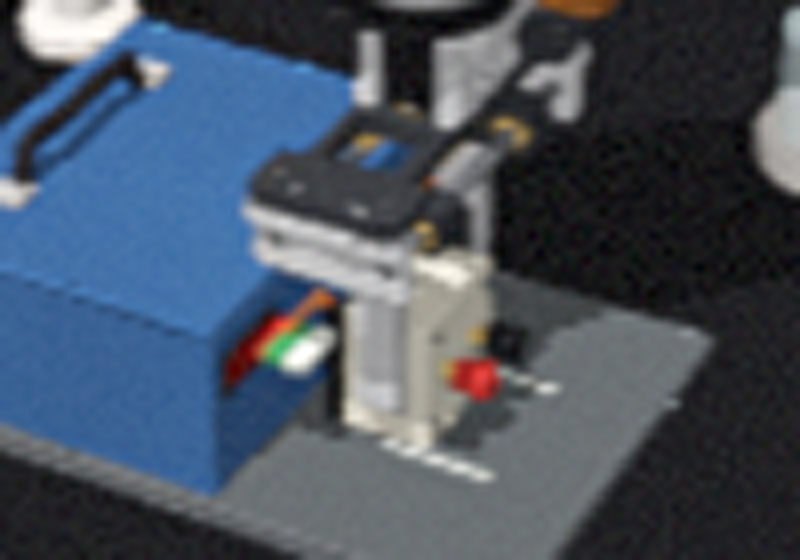

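Lid shut, block upright between the lines with its posts outward, pointer tip over the green at crop (280,335). Travel is about 13 mm and the push about 9.5 N, holding steady, so I'm handing in.

```bash
python3 -c "
from h import *
print(robot.sign_off())"
```

```text
the job is handed in; nothing more can be done
None
```

I shut the lid, then stood the terminal block between the lines with its posts out, and handed in with the arm still holding it against the contact plate: about 13 mm of travel, 9–10 N, pointer about mid-green.

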